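# Pop the battery hatch of the weighing indicator

### The arm

A 6-joint arm with a two-finger parallel gripper is mounted at the origin on the work surface. World frame = base frame: x ahead of the robot, y to its left, z up, the work surface at z = 0. Lengths are in m, angles in degrees, forces in N, time in s.
With the tool pointing down it reaches from about 0.35 to 0.875 m from the base axis. Payload 4.2 kg.
Tool frame: the origin (TCP) lies between the finger pads; the fingertips stand 8 mm ahead of it and the grasp point (between the pads) lies 11 mm behind it; z points along the fingers, y is the line along which they close (so a half turn about z gives the same grasp; the last joint's range is limited). The gripper opens to 87 mm and grips with 3 to 60 N. Pads are 19 mm wide; open, the fingers measure 117 mm over their backs; the gripper's body (75 mm by 190 mm) begins 51 mm behind the grasp point.
Start: joints at [-53.537, 22.042, 0.453, 0, -68.411, -14.817], TCP at [0.231, -0.581, 0.231] pointing down, gripper open.
Joint ranges: [-179.83, 179.83], [-69.29, 118.12], [-61.27, 80.66], [-181.25, 117.63], [-171.15, -9.14], [-177.46, 177.46]. Speed limits (degrees/s): [159.86, 159.86, 180, 180, 180, 180].

### API

Orientations are given as a 3x3 rotation matrix whose columns are the frame's x, y, z axes.
In Python, from station import sense, capture, camera_model, finish_job, find_in gives the robot as it stands. The module is installed in compiled form; this text tells all that it offers.
- The arm moves only by the tool arm_command, never from a script. Its argument "motion" is a list of rows, each a list of 7 numbers: the finger opening in mm, from 0 to 87, then the shift along the tool's x, y, z in mm, then the turn, a rotation vector about the tool's x, y, z in rad. In form: [[jaw, dx, dy, dz, rx, ry, rz], ...]. A call has 1 to 8 rows; each row shifts and turns the commanded pose from where the row before left it, along the tool's axes as they then stand; what a row does not reach is not made up. A row lasts 1/10 s, in which the tool goes at most 50 mm and 8.59 degrees, less where a joint would pass 70% of its speed; a pose out of reach is approached as far as the arm can. A call with a gripper value outside its range is refused whole. The fingers move at their own pace and stop on an object; the grip force is fixed at half the most. Time passes only in rows, so rows that do not move let the fingers close. It gives the time, the measured TCP pose, the force, the opening and the grip force at its end, in the units of the state.
- sense(): the state, without advancing time (a new reading comes with each control period).
- capture(name): name is "scene" or "top" or "wrist"; returns the picture (420x560x3 uint8, red, green, blue); there is no depth.
- camera_model(name): a dict with "fx", "fy", "cx", "cy" (pixels), "R" (3x3) and "t" (3): a world point X has camera coordinates R X + t. Camera axes: x right, y down, z forward; pixel columns grow to the right and rows downward; lengths in m; the calibration is good to about 2 mm. A picture is of the moment at which its call begins: read the wrist's pose just before it. camera_model takes no time and is no camera call; for the wrist camera it gives the pose at the moment of the call.
- finish_job(): hands the job in; it is judged then, once.
Trained networks look in the newest picture that a camera, given by its name, has taken for a name from the list of things; names that differ only in an ending like _2 or _b are one class to them, and where a whole thing is asked for, a point or a joint stands for the part that bears it (a point fixed in the world has none). Each returns a list of dicts, best first, with "p" (0 to 1); they miss things now and then, are a little off and sometimes report something else, mostly with a low value. They report only what shows in the picture. A call takes as long as a camera call.
- find_in(target, camera): "location" ([row, column] in pixels, amid what is visible of it).
The state is a dict: "time_s": time; "joints": joint angles; "joint_velocities": joint speeds; "effort": joint torques, N m; "tcp_pos": TCP position; "ee_rot": TCP orientation; "wrist_force": force on the tool from outside, world axes, zero at the start; "moment": the same for the moment, N m; "gripper_width": opening from 0.0 (shut) to 1.0 (fully open); "gripper_force": force on a finger pad.
Only numpy, scipy, OpenCV 4.12 (cv2) and the standard library are available. Lean on these libraries where they do the work, as an engineer would, in place of code of your own. Each camera call takes 0.05 s, during which the arm holds its last target. There are 200 camera calls.

### The job

The indicator (the console with two hatches in its top, separate from the balance with the steel pan) is due for a battery check. Gently press the ridged pad of its larger hatch, the battery hatch, once with closed fingertips until its push-push latch lets go, then withdraw so that the hatch pops up, and watch that it stays open. Press it only once, and leave the smaller fuse hatch, the balance and all the weights as they are; nothing is to be picked up.

Things in the scene. Friction and masses are not known exactly. Their poses are not given: they have to be found in the camera images.
- indicator: Fixed cream console 195 x 250 x 62 mm on a black plinth 2 to 32 mm high. Origin under its middle, on the plinth; z up, x from its display at the front (-x) to its rear. Deck at z = 62 mm behind x = -35 mm with two grey hatches: the larger battery hatch (x -10 to 75, y 15 to 95 mm) and the smaller fuse hatch (x 15 to 75, y -88 to -32 mm), both hinged at the rear (x = 75 mm), latched at the front.
- battery_hatch (a joint): Hinge of the larger hatch (85 x 80 mm, top 3 mm proud of the deck), rad. 0 = shut, latched. Pressed, it sinks to a hard stop at -0.09 (6 mm at the pad) against 2 to 4 N; press on to the stop (8 to 12 N), as the latch lets go late in this travel. Released, it then springs up in about 1 s to its stop at +1.0 and stays, its front edge 74 mm above the deck. A second full press would latch it shut.
- battery_hatch_pad (a point): Centre of the top of the ridged thumb pad on the battery hatch (pad 16 mm in x, 22 mm in y, 2 mm above the hatch plate); moves with the hatch. Hatch shut: 67 mm above the indicator's origin, 22 mm behind the hatch's front edge and 63 mm in front of its hinge. Axes as the hatch: z out of its outer face, x towards its hinge.
- battery_hatch_latch (a joint): Hidden push-push latch of the battery hatch, m: 0 = latched, about 0.005 at the bottom of the first press, about 0.012 after the hatch has popped up, 0.016 or more once it has been pressed a second time.
- fuse_hatch (a joint): Hinge of the smaller hatch (60 x 56 mm) beside it, with the same kind of latch, rad; 0 = shut. To be left alone.
- balance: Fixed cream balance 210 x 250 mm with a steel pan 140 x 170 mm, its top 68 mm above the table; origin at table level under its middle. To be left alone.
- weight_pan: Steel knob weight, 42 mm diameter, 57 mm high, on the balance's pan; origin at the centre of its underside.
- weight_deck: Small steel knob weight, 22 mm diameter, 30 mm high, on the indicator's deck in front of the fuse hatch; origin at the centre of its underside.
- weight_mid: Steel knob weight, 36 mm diameter, 49 mm high, on the table between indicator and balance; origin at the centre of its underside.
- weight_near: Steel knob weight, 48 mm diameter, 65 mm high, on the table between indicator and balance, nearer the robot; origin at the centre of its underside.

How it is judged (in metres and radians):
On the way, in this order (a step that is already met when the one before it is completed fails the run):
1. the battery hatch is pressed in by the fingers (value of joint battery_hatch below -0.045 rad and contact force between the fingers and battery_hatch above 1 N), for 0.05 s.
2. released, the battery hatch has popped up and stays up untouched for half a second (value of joint battery_hatch above 0.8 rad and contact force between each of the arm, the fingers and battery_hatch below 0.1 N), for 0.5 s.
At the end, for the whole second after the job is handed in: The battery hatch stands open (over 0.8 rad) and at rest after a single press, the fuse hatch is still shut (within 0.03 rad), and each weight is within 12 mm of where it started (value of joint battery_hatch above 0.8 rad and velocity of joint battery_hatch between -0.05 and 0.05 rad/s and value of joint battery_hatch_latch below 0.0145 m and value of joint fuse_hatch between -0.03 and 0.03 rad and distance of each of weight_pan, weight_deck, weight_mid, weight_near from where it was at the start of the episode below 0.012 m); the robot touches nothing.
It fails at once if the battery hatch is pressed roughly (over 40 N) (contact force between the fingers and battery_hatch above 40 N).
It fails at once if the battery hatch is pressed a second time (value of joint battery_hatch_latch above 0.0145 m).
It fails at once if the fuse hatch is pressed or opened (value of joint fuse_hatch below -0.05 rad or value of joint fuse_hatch above 0.05 rad).
It fails at once if the balance is touched (over 2 N) (contact force between any of the fingers, the arm and balance above 2 N).
It fails at once if a weight is lifted or shifted by more than 12 mm (distance of any of weight_pan, weight_deck, weight_mid, weight_near from where it was at the start of the episode above 0.012 m).
It also fails if it takes over 35 s, if anything falls off the work surface, if the arm or the gripper's body presses on something with over 40 N, if the wrist force passes 120 N, or if a joint passes its speed limit or range.

## Working session

There is one attempt and no reset: what is moved stays moved. The work goes in short steps, Python scripts to look and compute and a tool call to move; the robot and the scene stay as the last step left them, time stands still between calls to the robot, and variables do not carry over. Pictures are saved under pics/ and viewed, at most 10 in all, crops included, and the job is handed in when it is done.

Besides the shell and the picture viewer there is one more tool, called in YAML: its name, and indented under it one key for each argument. arm_command: Moves the arm, as the interface text tells. Its arguments: {"type":"object","properties":{"motion":{"type":"array"}},"required":["motion"]}

```bash
mkdir -p pics
cat > h.py <<'E'
import numpy as np, cv2
from station import *
def ray(cam,rc):
    m=camera_model(cam);R=np.array(m["R"]);t=np.array(m["t"])
    d=R.T@np.array([(rc[1]-m["cx"])/m["fx"],(rc[0]-m["cy"])/m["fy"],1]);return -R.T@t,d
def at(cam,rc,z):
    o,d=ray(cam,rc);return o+d*(z-o[2])/d[2]
def px(cam,X):
    m=camera_model(cam);c=np.array(m["R"])@X+np.array(m["t"]);return m["fy"]*c[1]/c[2]+m["cy"],m["fx"]*c[0]/c[2]+m["cx"]
def snap(cam,f):
    im=capture(cam);cv2.imwrite("pics/"+f,im[:,:,::-1]);return im
E
python3 - <<'E'
from h import *
np.set_printoptions(precision=4,suppress=True)
a=snap("top","top1.png");b=snap("scene","sc1.png")
cv2.imwrite("pics/both.png",cv2.resize(np.hstack([a,b])[:,:,::-1],(800,300)))
for c in("top","scene"):
  for n,z in(("battery_hatch_pad",.09),("battery_hatch",.085),("fuse_hatch",.085),("indicator",.06),("weight_deck",.1),("weight_mid",.025),("weight_near",.03),("weight_pan",.09),("balance",.05)):
    for r in find_in(n,c)[:2]: print(c,n,r["p"],r["location"],at(c,r["location"],z))
print(sense()["time_s"],sense()["ee_rot"])
E
```

```text
top battery_hatch_pad 0.94 [199.7, 351.3] [ 0.5736 -0.1902  0.09  ]
top battery_hatch 0.61 [202.7, 352.0] [ 0.5672 -0.1926  0.085 ]
top fuse_hatch 0.95 [221.3, 399.2] [ 0.523  -0.3059  0.085 ]
top indicator 0.94 [226.8, 365.5] [ 0.512  -0.2291  0.06  ]
top indicator 0.16 [192.9, 274.5] [ 0.5944 -0.0035  0.06  ]
top weight_deck 0.66 [246.8, 402.5] [ 0.4601 -0.3081  0.1   ]
top weight_mid 0.45 [194.8, 268.8] [0.5967 0.0118 0.025 ]
top weight_near 0.7 [258.4, 274.1] [ 0.4333 -0.0045  0.03  ]
top weight_pan 0.62 [203.3, 187.3] [0.5597 0.2062 0.09  ]
top balance 0.85 [230.4, 183.1] [0.4986 0.2224 0.05  ]
top balance 0.64 [196.6, 273.8] [ 0.587  -0.0017  0.05  ]
scene battery_hatch_pad 0.82 [257.1, 209.2] [ 0.5794 -0.2012  0.09  ]
scene battery_hatch 0.59 [251.0, 209.5] [ 0.5637 -0.1939  0.085 ]
scene fuse_hatch 0.61 [265.1, 143.2] [ 0.532  -0.3059  0.085 ]
scene indicator 0.74 [262.0, 181.1] [ 0.541  -0.2433  0.06  ]
scene weight_deck 0.45 [236.3, 124.3] [ 0.4653 -0.3146  0.1   ]
scene weight_deck 0.24 [253.7, 210.5] [ 0.5813 -0.1984  0.1   ]
scene weight_mid 0.71 [240.7, 307.8] [0.5979 0.0019 0.025 ]
scene weight_near 0.96 [194.8, 263.3] [ 0.4414 -0.0115  0.03  ]
scene weight_near 0.26 [172.6, 378.3] [0.5172 0.2593 0.03  ]
scene weight_pan 0.57 [169.7, 380.9] [0.5585 0.216  0.09  ]
scene balance 0.85 [184.4, 361.6] [0.5433 0.1828 0.05  ]
1.0 [[-0.9295 -0.3689  0.    ]
 [-0.3689  0.9295 -0.    ]
 [-0.     -0.     -1.    ]]
```

View pics/top1.png

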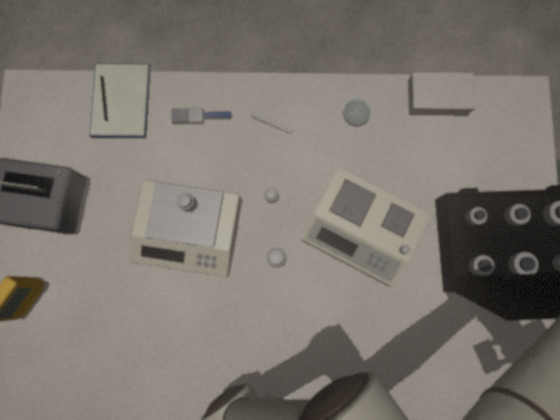

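View pics/sc1.png

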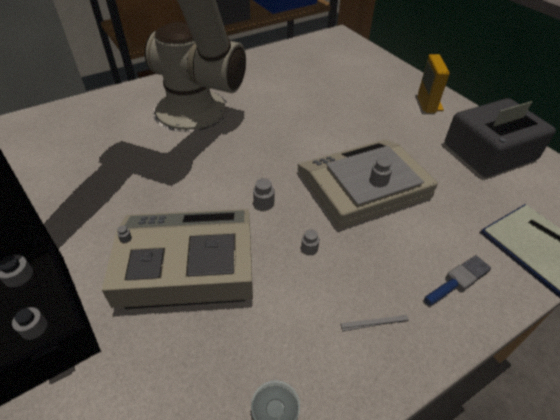

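The top view shows the indicator at about (365,227), turned in yaw, with the battery hatch at (353,202) and the fuse hatch at (398,220). The scene view shows the battery hatch at (211,254), with its pad near (211,243). I'll enlarge both to pick corners.

Run:
```python
import cv2,numpy as np
a=cv2.imread("pics/top1.png")[165:290,295:435];b=cv2.imread("pics/sc1.png")[205:315,100:260]
f=lambda i,s:cv2.convertScaleAbs(cv2.resize(i,None,fx=s,fy=s,interpolation=cv2.INTER_CUBIC),alpha=1.4)
a=f(a,4);b=f(b,5)
cv2.imwrite("pics/ta.png",a);cv2.imwrite("pics/sb.png",b);print(a.shape,b.shape)
```

```text
(500, 560, 3) (550, 800, 3)
```

View pics/ta.png

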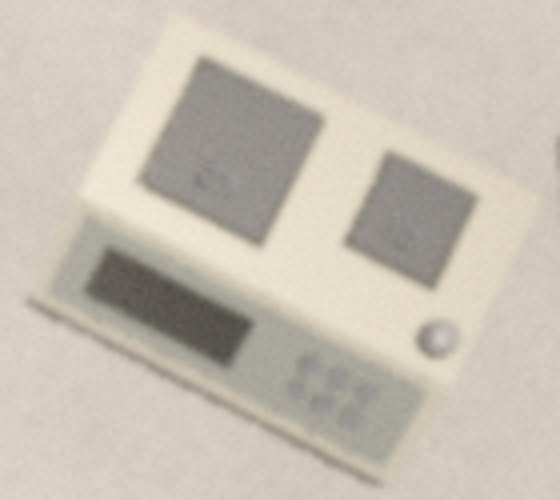

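View pics/sb.png

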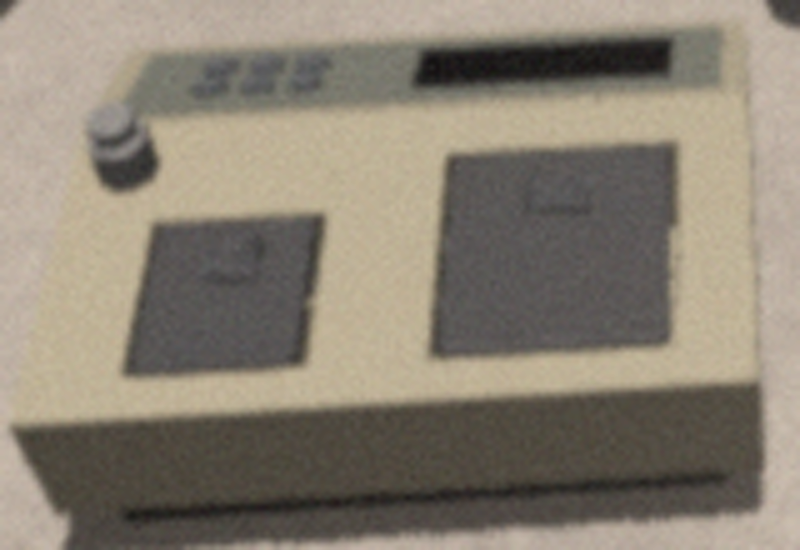

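Top crop: battery hatch corners (203,57), (325,120), (262,245), (140,182), and pad at about (212,180). Scene crop: battery hatch corners (450,155), (677,145), (670,343), (432,356), and pad at about (558,193). Next I fit x, y, yaw and plinth height.

Run:
```python
from h import *
from scipy.optimize import least_squares
np.set_printoptions(precision=4,suppress=True)
M=[(75,95,65),(75,15,65),(-10,15,65),(-10,95,65),(75,-32,65),(75,-88,65),(15,-88,65),(15,-32,65),(97.5,125,62),(97.5,-125,62),(22-10,55,67)]
T=[(203,57),(325,120),(262,245),(140,182),(388,152),(477,197),(433,288),(346,243),(178,14),(540,193),(212,180)]
S=[(670,343),(432,356),(450,155),(677,145),(305,365),(125,375),(155,224),(323,215),(757,383),(12,427),(558,193)]
M=np.array(M)/1e3
T=(np.array(T)+.5)/4-.5+[295,165];S=(np.array(S)+.5)/5-.5+[100,205]
def W(p,m):
    c,s=np.cos(p[2]),np.sin(p[2]);return np.array([[c,-s,0],[s,c,0],[0,0,1]])@m+[p[0],p[1],p[3]]
def res(p): return np.array([np.array(px(c,W(p,m)))[::-1]-q for c,Q in(("top",T),("scene",S)) for m,q in zip(M,Q)]).ravel()
r=least_squares(res,[.52,-.24,-.45,.02],loss="soft_l1");p=r.x
print(p,np.degrees(p[2]));print(res(p).reshape(2,-1,2))
pad=W(p,np.array([.012,.055,.067]));print("pad",pad)
s=sense();R=np.array(s["ee_rot"]);print("tcp",s["tcp_pos"],"shift to pad, tool mm",R.T@(pad-s["tcp_pos"])*1e3)
yx=np.array([np.cos(p[2]),np.sin(p[2])]);print("tool y angle",np.degrees(np.arctan2(R[1,1],R[0,1])))
```

```text
[ 0.5145 -0.2277 -0.4717  0.0187] -27.029213799733803
[[[-0.0299  0.874 ]
  [-1.1531  0.0263]
  [-0.8413 -0.6483]
  [ 0.055  -0.1209]
  [ 0.5019  0.8555]
  [-0.8673  0.198 ]
  [-0.5192 -0.7412]
  [ 0.2339 -0.2449]
  [-0.7526 -1.4719]
  [ 0.7836  0.3069]
  [ 0.9945 -0.1046]]

 [[-0.2161 -1.7637]
  [ 0.7208 -1.54  ]
  [ 0.3933  0.496 ]
  [-1.8814  0.1383]
  [-1.6099 -1.6619]
  [ 1.0388 -1.6437]
  [ 0.7975  0.5534]
  [-1.3128  0.5807]
  [ 0.232   1.1457]
  [-0.8917  1.71  ]
  [-0.0518  0.2879]]]
pad [ 0.5502 -0.1841  0.0857]
tcp [ 0.2306 -0.5809  0.2305] shift to pad, tool mm [-443.4136  250.8665  144.8175]
tool y angle 111.64862154066239
```

arm_command:
  motion:
    - [0,0,0,-50,0,0,0]
    - [0,0,0,-40,0,0,0]
    - [0,-37,21,0,0,0,0]
    - [0,-37,21,0,0,0,0]
    - [0,-37,21,0,0,0,0]
    - [0,-37,21,0,0,0,0]
    - [0,-37,21,0,0,0,0]
    - [0,-37,21,0,0,0,0]

```text
time_s: 1.8
tcp_pos: [0.3904, -0.382, 0.323]
ee_rot: [[-0.93, -0.366, 0.004], [-0.366, 0.93, -0.003], [-0.003, -0.004, -1.0]]
wrist_force: [0.7, -0.6, -0.7]
gripper_width: 0.357
gripper_force: 0.0
```

arm_command:
  motion:
    - [0,-37,21,0,0,0,0]
    - [0,-37,21,0,0,0,0]
    - [0,-37,21,0,0,0,0]
    - [0,-37,21,0,0,0,0]
    - [0,-37,21,0,0,0,0]
    - [0,-37,21,0,0,0,0]
    - [0,0,0,20,0,0,0.141]
    - [0,0,0,20,0,0,0.141]

```text
time_s: 2.6
tcp_pos: [0.5514, -0.1815, 0.2803]
ee_rot: [[-0.996, -0.092, 0.001], [-0.092, 0.996, 0.0], [-0.001, -0.0, -1.0]]
wrist_force: [0.1, 0.2, -0.4]
gripper_width: 0.007
gripper_force: 0.0
```

arm_command:
  motion:
    - [0,0,0,20,0,0,0.141]
    - [0,0,0,20,0,0,0.141]
    - [0,0,0,20,0,0,0.141]
    - [0,0,0,10,0,0,0.141]
    - [0,0,0,0,0,0,0]
    - [0,0,0,0,0,0,0]

```text
time_s: 3.2
tcp_pos: [0.5506, -0.183, 0.211]
ee_rot: [[-0.894, 0.448, 0.0], [0.448, 0.894, -0.0], [-0.001, -0.0, -1.0]]
wrist_force: [0.2, -0.4, 0.7]
gripper_width: 0.006
gripper_force: 0.0
```

Run:
```python
from h import *
np.set_printoptions(precision=4,suppress=True)
s=sense();print(s["tcp_pos"],s["ee_rot"],s["joints"],s["wrist_force"],s["gripper_width"])
im=snap("wrist","w1.png")
for n in("battery_hatch_pad","battery_hatch","fuse_hatch"):
  for r in find_in(n,"wrist")[:2]: print(n,r["p"],r["location"],at("wrist",r["location"],.0857))
print(px("wrist",np.array([.5502,-.1841,.0857])))
```

```text
[ 0.5506 -0.183   0.211 ] [[-0.8938  0.4485  0.0005]
 [ 0.4485  0.8938 -0.0004]
 [-0.0006 -0.0002 -1.    ]] [  -2.3889   18.5191   -7.7766    0.027   -63.6755 -114.2692] [ 0.1841 -0.4196  0.743 ] 0.005608890499009248
battery_hatch_pad 0.65 [220.2, 273.3] [ 0.5623 -0.1901  0.0857]
battery_hatch 0.57 [218.3, 278.9] [ 0.5629 -0.1851  0.0857]
fuse_hatch 0.67 [237.6, 133.8] [ 0.523  -0.3017  0.0857]
fuse_hatch 0.36 [160.0, 205.1] [ 0.4933 -0.2156  0.0857]
(np.float64(204.76734080433198), np.float64(273.139153202847))
```

View pics/w1.png

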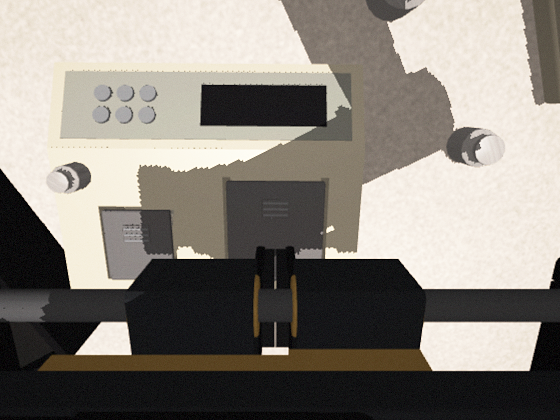

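The wrist view shows the battery hatch front corners at (225,180) and (327,180), in line with the image. The pad's ridges are at about (275,208), close to the prediction of (273,205).

Run:
```python
from h import *
np.set_printoptions(precision=4,suppress=True)
for z in(.078,.0837,.09):
  a,b=at("wrist",(180,226),z),at("wrist",(180,327),z);c,d=at("wrist",(207.5,101),z),at("wrist",(208,173),z);print(z,np.linalg.norm(a-b),np.linalg.norm(c-d),np.linalg.norm(b-c),b)
  m=(a+b)/2;print("yaw",np.degrees(np.arctan2(*(b-a)[1::-1]))-90, "pad from edge",m+.022*np.array([np.cos(-.4717),np.sin(-.4717),0]),"pad direct",at("wrist",(208.5,275.5),z+.002))
```

```text
0.078 0.08332095009622396 0.06065666264075488 0.19106348118746885 [ 0.5532 -0.1358  0.078 ]
yaw -26.740168125580432 pad from edge [ 0.554 -0.183  0.078] pad direct [ 0.5554 -0.1845  0.08  ]
0.0837 0.08166839923069284 0.05945362522661782 0.18727401262232288 [ 0.5518 -0.1361  0.0837]
yaw -26.740168125580404 pad from edge [ 0.553  -0.1826  0.0837] pad direct [ 0.5539 -0.1838  0.0857]
0.09 0.07984189564247429 0.05812395229520314 0.18308565262926685 [ 0.5502 -0.1364  0.09  ]
yaw -26.74016812558044 pad from edge [ 0.5518 -0.182   0.09  ] pad direct [ 0.5523 -0.183   0.092 ]
```

arm_command:
  motion:
    - [0,-2,0,40,0,0,0]
    - [0,0,0,40,0,0,0]
    - [0,0,0,15,0,0,0]
    - [0,0,0,5,0,0,0]
    - [0,0,0,2,0,0,0]
    - [0,0,0,0,0,0,0]
    - [0,0,0,0,0,0,0]

```text
time_s: 4.1
tcp_pos: [0.553, -0.1839, 0.1101]
ee_rot: [[-0.893, 0.451, 0.003], [0.451, 0.893, -0.0], [-0.003, 0.001, -1.0]]
wrist_force: [0.3, 0.1, 0.3]
gripper_width: 0.005
gripper_force: 0.0
```

Run:
```python
from h import *
s=sense();print(s["tcp_pos"],s["wrist_force"])
w=snap("wrist","w2.png");b=snap("scene","s2.png")[190:330,90:290]
cv2.imwrite("pics/c2.png",np.hstack([w[100:380,130:430],cv2.resize(b,(400,280))])[:,:,::-1])
```

```text
[ 0.55304212 -0.18392023  0.11005837] [0.28305292 0.13396014 0.26613119]
```

View pics/c2.png

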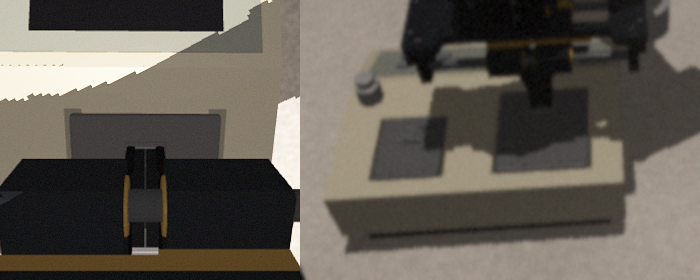

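The fingertips are centred across the hatch, at about (145,150) in the crop, just above the pad with no contact yet. I'll press down in small steps.

arm_command:
  motion:
    - [0,0,0,3,0,0,0]
    - [0,0,0,2,0,0,0]
    - [0,0,0,2,0,0,0]
    - [0,0,0,2,0,0,0]
    - [0,0,0,1,0,0,0]
    - [0,0,0,0,0,0,0]

```text
time_s: 4.8
tcp_pos: [0.552, -0.1838, 0.0983]
ee_rot: [[-0.892, 0.451, -0.001], [0.451, 0.892, 0.0], [0.0, -0.0, -1.0]]
wrist_force: [-0.9, -1.1, -0.3]
gripper_width: 0.003
gripper_force: 0.0
```

arm_command:
  motion:
    - [0,0,0,1,0,0,0]
    - [0,0,0,1,0,0,0]
    - [0,0,0,1,0,0,0]
    - [0,0,0,0,0,0,0]

```text
time_s: 5.2
tcp_pos: [0.5521, -0.1838, 0.0959]
ee_rot: [[-0.892, 0.451, 0.0], [0.451, 0.892, -0.0], [-0.0, 0.0, -1.0]]
wrist_force: [-1.3, 0.4, 3.9]
gripper_width: 0.004
gripper_force: 2.0
```

arm_command:
  motion:
    - [0,0,0,1,0,0,0]
    - [0,0,0,1,0,0,0]
    - [0,0,0,0,0,0,0]

```text
time_s: 5.5
tcp_pos: [0.5521, -0.1838, 0.0935]
ee_rot: [[-0.892, 0.451, -0.0], [0.451, 0.892, 0.0], [0.0, 0.0, -1.0]]
wrist_force: [-1.8, 1.7, 3.4]
gripper_width: 0.001
gripper_force: 2.0
```

arm_command:
  motion:
    - [0,0,0,1,0,0,0]
    - [0,0,0,1,0,0,0]
    - [0,0,0,0,0,0,0]

```text
time_s: 5.8
tcp_pos: [0.5521, -0.1838, 0.0921]
ee_rot: [[-0.893, 0.451, -0.0], [0.451, 0.893, -0.0], [-0.0, -0.0, -1.0]]
wrist_force: [-2.0, 1.3, 6.8]
gripper_width: 0.004
gripper_force: 3.6
```

arm_command:
  motion:
    - [0,0,0,1,0,0,0]
    - [0,0,0,0,0,0,0]

```text
time_s: 6.0
tcp_pos: [0.5521, -0.1838, 0.0917]
ee_rot: [[-0.893, 0.451, 0.0], [0.451, 0.893, -0.0], [-0.0, -0.0, -1.0]]
wrist_force: [-3.1, 1.8, 10.1]
gripper_width: 0.009
gripper_force: 5.2
```

arm_command:
  motion:
    - [0,0,0,1,0,0,0]
    - [0,0,0,0,0,0,0]

```text
time_s: 6.2
tcp_pos: [0.5521, -0.1838, 0.0914]
ee_rot: [[-0.893, 0.451, 0.0], [0.451, 0.893, -0.001], [-0.001, -0.0, -1.0]]
wrist_force: [-5.7, 3.0, 14.2]
gripper_width: 0.004
gripper_force: 6.8
```

At the hard stop with 14 N on the wrist. Withdrawing fast now.

arm_command:
  motion:
    - [0,0,0,-30,0,0,0]
    - [0,10,0,-45,0,0,0]
    - [0,15,0,-45,0,0,0]
    - [0,15,0,-45,0,0,0]
    - [0,0,0,-30,0,0,0]
    - [0,0,0,0,0,0,0]
    - [0,0,0,0,0,0,0]
    - [0,0,0,0,0,0,0]

```text
time_s: 7.0
tcp_pos: [0.5158, -0.1656, 0.2825]
ee_rot: [[-0.892, 0.452, -0.003], [0.452, 0.892, 0.001], [0.003, -0.001, -1.0]]
wrist_force: [0.3, 0.1, -1.3]
gripper_width: 0.004
gripper_force: 0.0
```

arm_command:
  motion:
    - [0,0,0,0,0,0,0]
    - [0,0,0,0,0,0,0]
    - [0,0,0,0,0,0,0]
    - [0,0,0,0,0,0,0]
    - [0,0,0,0,0,0,0]
    - [0,0,0,0,0,0,0]
    - [0,0,0,0,0,0,0]
    - [0,0,0,0,0,0,0]

```text
time_s: 7.8
tcp_pos: [0.5164, -0.1657, 0.2846]
ee_rot: [[-0.892, 0.451, 0.0], [0.451, 0.892, -0.0], [-0.0, 0.0, -1.0]]
wrist_force: [0.7, 0.1, -0.3]
gripper_width: 0.008
gripper_force: 0.0
```

Run:
```python
from h import *
s=sense();print(s["tcp_pos"],s["wrist_force"])
w=snap("wrist","w3.png");b=snap("scene","s3.png")[190:330,90:290]
cv2.imwrite("pics/c3.png",np.hstack([w[50:330,100:500],cv2.resize(b,(400,280))])[:,:,::-1])
```

```text
[ 0.51639763 -0.16573682  0.28461576] [ 0.66981795  0.10149428 -0.28611713]
```

View pics/c3.png

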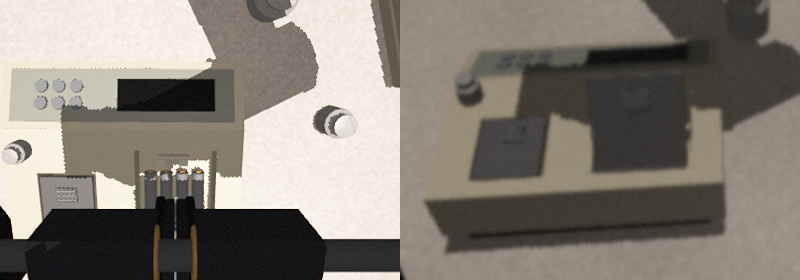

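The hatch is up: the wrist crop shows the batteries at (175,185), and in the scene crop the hatch's front edge has risen to row 75. I'll wait a little longer to watch that it stays open, then hand in.

arm_command:
  motion:
    - [0,0,0,0,0,0,0]
    - [0,0,0,0,0,0,0]
    - [0,0,0,0,0,0,0]
    - [0,0,0,0,0,0,0]
    - [0,0,0,0,0,0,0]
    - [0,0,0,0,0,0,0]
    - [0,0,0,0,0,0,0]
    - [0,0,0,0,0,0,0]

```text
time_s: 8.7
tcp_pos: [0.5164, -0.1658, 0.2845]
ee_rot: [[-0.892, 0.451, -0.0], [0.451, 0.892, 0.0], [0.0, 0.0, -1.0]]
wrist_force: [-0.4, -1.4, -0.1]
gripper_width: 0.006
gripper_force: 0.0
```

arm_command:
  motion:
    - [0,0,0,0,0,0,0]
    - [0,0,0,0,0,0,0]
    - [0,0,0,0,0,0,0]
    - [0,0,0,0,0,0,0]
    - [0,0,0,0,0,0,0]
    - [0,0,0,0,0,0,0]
    - [0,0,0,0,0,0,0]
    - [0,0,0,0,0,0,0]

```text
time_s: 9.5
tcp_pos: [0.5164, -0.1658, 0.2845]
ee_rot: [[-0.892, 0.451, -0.0], [0.451, 0.892, -0.0], [-0.0, -0.0, -1.0]]
wrist_force: [-1.8, -0.5, 0.4]
gripper_width: 0.006
gripper_force: 0.0
```

Run:
```python
from h import *
w=snap("wrist","w4.png");b=snap("scene","s4.png")[180:330,90:290]
cv2.imwrite("pics/c4.png",cv2.resize(b,(800,600),interpolation=cv2.INTER_CUBIC)[:,:,::-1])
c=np.cos(-.4717);s=np.sin(-.4717)
for th in(0,.8,1.0):
  for y in(.015,.095):
    x=.075-.085*np.cos(th);z=.088-.001+.085*np.sin(th)
    r=px("scene",np.array([.5145+c*x-s*y,-.2277+s*x+c*y,z]));print(th,y,(r[1]-90)*4,(r[0]-180)*4)
```

```text
0 0.015 398.9445567700535 219.94820745211814
0 0.095 571.9836643671827 210.51179681478584
0.8 0.015 374.4440163670113 175.22648359307186
0.8 0.095 562.6809732924676 165.29479880389124
1.0 0.015 368.0937355704789 182.5569124027362
1.0 0.095 560.9187762727054 172.33127564883716
```

View pics/c4.png

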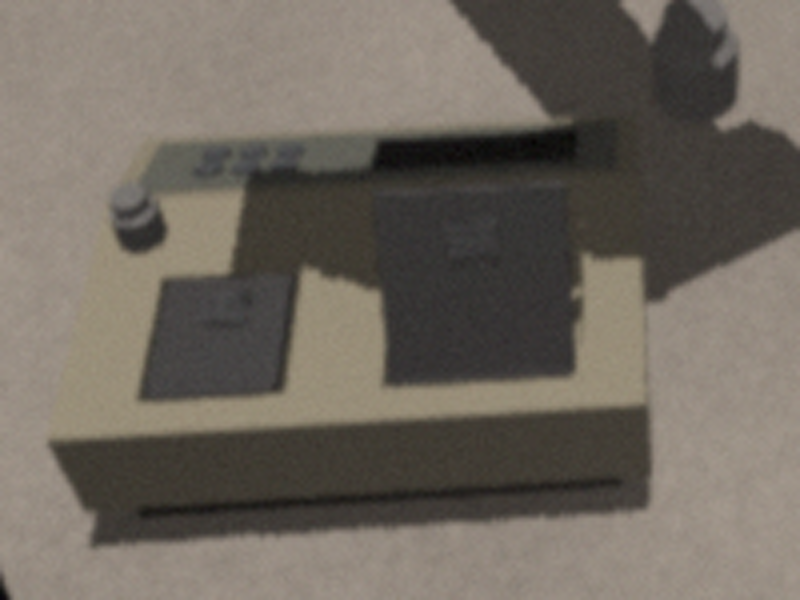

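The front edge of the raised hatch runs from (375,190) to (568,185), which fits the fully open angle of about 1.0 rad. The fuse hatch is still shut and the deck weight hasn't moved.

```bash
python3 -c "
from station import finish_job; print(finish_job())"
```

```text
the job is handed in; nothing more can be done
None
```

The battery hatch was pressed once (about 14 N), popped up and stayed open at about its 1.0 rad stop; the fuse hatch, the balance and the weights were left alone, and the job is handed in (no verdict was returned).

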